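# Tip the chopping board over onto the step

### The arm

A 6-joint arm with a two-finger parallel gripper is mounted at the origin on the work surface. World frame = base frame: x ahead of the robot, y to its left, z up, the work surface at z = 0. Lengths are in m, angles in rad, forces in N, time in s.
With the tool pointing down it reaches from about 0.425 to 0.95 m from the base axis. Payload 3.5 kg.
Tool frame: the origin (TCP) lies between the finger pads; the fingertips stand 14 mm ahead of it and the grasp point (between the pads) lies 5 mm behind it; z points along the fingers, y is the line along which they close (so a half turn about z gives the same grasp; the last joint's range is limited). The gripper opens to 85 mm and grips with 20 to 120 N. Pads are 22 mm wide; open, the fingers measure 114 mm over their backs; the gripper's body (76 mm by 85 mm) begins 54 mm behind the grasp point. The pads swing forward as they close: fully open they stand 13 mm farther back than shut.
Start: joints at [1.078, 0.286, 1.577, -0, 1.279, -0.15], TCP at [0.227, 0.636, 0.245] pointing down, gripper open.
Joint ranges: [-2.77, 2.77], [-0.9, 2.22], [0.21, 2.48], [-1.53, 4.67], [0.24, 2.81], [-2.84, 2.84]. Speed limits (rad/s): [2.79, 2.79, 3.14, 3.14, 3.14, 3.14].

### API

Orientations are given as a unit quaternion [x, y, z, w].
In Python, from plant import * gives the robot as it stands.
- The arm moves only by the tool step_arm, never from a script. Its argument "commands" is a list of rows, each an object of numbers: "gripper": the gripper's target within -1 to 1 (shut at 1, half-way at 0, fully open at -1); "x", "y", "z": the shift along the tool's x, y, z in mm; "spin": the turn about the tool's z in degrees. A call has exactly 10 rows; each row shifts and turns the commanded pose from where the row before left it, along the tool's axes as they then stand; what a row does not reach is not made up. A row lasts 1/10 s, in which the tool goes at most 50 mm and 8.59 degrees, less where a joint would pass 70% of its speed; a pose out of reach is approached as far as the arm can. A call with a gripper value outside its range is refused whole. The fingers move at their own pace and stop on an object; "force" is the grip in N (left out, the last holds). Time passes only in rows, so rows that do not move let the fingers close, or fill a call up. It gives the time, the measured TCP pose, the force, the opening and the grip force at its end, in the units of the state.
- get_state(): the state, without advancing time (a new reading comes with each control period).
- read_camera(name): name is "side" or "top"; returns a dict with "color" (480x640x3 uint8, red, green, blue), "z_map" (480x640 float32, m along the optical axis (not along the pixel's ray), 0 where there is no reading), "fx", "fy", "cx", "cy" (pixels), "distortion" ([k1, k2, p1, p2, k3] as OpenCV has them; the pictures are not rectified), "eye" and "attitude" of the camera in the world. Camera axes: x right, y up, looking along -z (the intrinsics and any distortion apply to the point x, -y, -z); pixel columns grow to the right and rows downward; lengths in m; the calibration is good to about 2 mm. A picture is of the moment at which its call begins.
- sign_off(): hands the job in; it is judged then, once.
The state is a dict: "time": time; "qpos": joint angles; "dq": joint speeds; "joint_efforts": joint torques, N m; "eef_pos": TCP position; "tcp_rot": TCP orientation; "contact_force": force on the tool from outside, world axes, zero at the start; "wrist_torque": the same for the moment, N m; "opening": opening from 0.0 (shut) to 1.0 (fully open); "finger_force": force on a finger pad.
Only numpy, scipy, OpenCV 4.12 (cv2) and the standard library are available. Lean on these libraries where they do the work, as an engineer would, in place of code of your own. Each camera call takes 0.05 s, during which the arm holds its last target. There are 200 camera calls.

### The job

The small chopping board lies upside down on the worktop, in front of the raised step. Without picking it up, push it with the fingertips against the step's upright front until it tips up on its long edge and flips over onto the step with its grooved cutting face up; then push it back across the step until its long edge lies flush against the low upstand. Leave the other things where they are.

Things in the scene. Friction and masses are not known exactly. Their poses are not given: they have to be found in the camera images.
- board: Small wooden chopping board, 92 mm (its x) by 130 mm (its y), 14 mm thick, 0.1 to 0.18 kg. Starts upside down on the worktop before the step: plain back with four small flat dark pads up, cutting face with a thin dark groove line down. Origin: centre of the cutting face; z points from there through to the back: up at the start, down at the end. x points to the long edge nearest the step at the start.
- board_center (a point): Centre of the board, half-way through its thickness. Wood on worktop and fingers has ordinary friction (about 0.6), on the steel strip little (about 0.2): a fingertip that presses the near long edge towards the step carries that edge up as it rises, and the far edge pivots in the corner at the foot of the step.
- board_near (a point): Middle of the long edge away from the step at the start (nearest the robot), at half thickness (board x = -46 mm). This edge has a finger bevel: an upright band 6 mm high (8 to 14 mm from the plane of the cutting face), from which a 45 degree bevel runs 8 mm in to the cutting face, so fingertips reach a little under it.
- board_far (a point): Middle of the board's long edge that is towards the step at the start, at half thickness (board x = +46 mm). This edge is square, 14 mm high.
- step: Fixed step, 18 mm high, 460 mm wide (its y): flat upright front (slippery steel kick strip to 14 mm, wooden nosing above, flush) at x = -70 mm, white top 128 mm deep, and along its back a low grey upstand 12 mm thick, front face at x = +58 mm, top 38 mm above the worktop. Origin: on the worktop, under the middle; x points away from the robot, from front to the upstand, z up. Place and yaw (to 14 degrees) vary.
- tin: Bystander, leave it alone: steel food can with a paper label, diameter 68, height 90 mm; stands on the step near one end. Origin: centre of its underside.
- pepper_jar: Bystander, leave it alone: glass jar with a white lid, diameter 54, height 100 mm; stands on the step near one end. Origin: centre of its underside.
- spread_jar: Bystander, leave it alone: amber glass jar with an orange lid, diameter 72, height 100 mm; stands on the worktop far to one side. Origin: centre of its underside.
- mug: Bystander, leave it alone: white mug, diameter 80, height 90 mm; stands on the worktop far to one side. Origin: centre of its underside.
- salt_box: Bystander, leave it alone: cardboard box 50 x 80, height 120 mm; on the worktop in front of the step, beside the board. Origin: centre of its underside.
- scissors: Bystander, leave it alone: kitchen scissors lying flat, 175 mm long, 80 mm wide over the black handle rings, 11 mm high; on the worktop in front of the step, beside the board. Origin: on the worktop, near the pivot; x points to the blade tips.
- divider: Bystander, leave it alone: grey slotted drawer divider strip standing on edge, 200 long, 65 high mm; on the worktop to the robot's right. Origin: centre of its underside.
Things that resemble listed ones, but are neither listed nor needed, are in the scene too. Leave any blue or turquoise look-alike of the board alone.

How it is judged:
On the way, in this order (a step that is already met when the one before it is completed fails the run):
1. the board is tipped up on its far long edge (55 to 120 degrees from lying), that edge still down at the foot of the step's front (angle between board's own z axis and vertical between 0.96 and 2.1 rad and height (world z) of board_far below 0.03 m and x of board_far in the frame of step between -0.1 and -0.06 m), for 0.05 s.
2. the board has flipped over: cutting face up within 35 degrees, its leading edge on the step (angle between board's own z axis and vertical above 2.53 rad and x of board_near in the frame of step above -0.04 m and height (world z) of board_near above 0.018 m), for 0.1 s.
At the end, for the whole second after the job is handed in: The board lies flat on the step, cutting face up (within 6 degrees), both long edges at the height of a board resting on the step (within 4 mm), its long edge against the upstand (centre within 6 mm of fully home, turned less than 4.5 degrees), at rest (angle between board's own z axis and vertical above 3.04 rad and height (world z) of board_near between 0.021 and 0.029 m and height (world z) of board_far between 0.021 and 0.029 m and x of board_center in the frame of step between 0.006 and 0.0145 m and angle between the x axis of board and the x axis of step, either way round below 0.08 rad and linear speed of board below 0.02 m/s and angular speed of board below 0.2 rad/s); the robot touches nothing.
It fails at once if the board is lifted or carried instead of tipped: both its long edges more than 40 mm above the worktop at once, or upright (one long edge above 80 mm) with the other more than 25 mm up (height (world z) of each of board_near, board_far above 0.04 m or (height (world z) of board_near above 0.08 m and height (world z) of board_far above 0.025 m) or (height (world z) of board_far above 0.08 m and height (world z) of board_near above 0.025 m)).
It fails at once if a bystander is moved more than 30 mm or tipped (distance of any of tin, pepper_jar, spread_jar, mug, salt_box, scissors, divider from where it was at the start of the episode above 0.03 m or angle between any of tin, pepper_jar, spread_jar, mug, salt_box, scissors, divider's own z axis and vertical above 0.35 rad).
It also fails if it takes over 54 s, if anything falls off the work surface, if the arm or the gripper's body presses on something with over 40 N, if the wrist force passes 120 N, or if a joint passes its speed limit or range.

## Working session

There is one attempt and no reset: what is moved stays moved. The work goes in short steps, Python scripts to look and compute and a tool call to move; the robot and the scene stay as the last step left them, time stands still between calls to the robot, and variables do not carry over. Pictures are saved under pics/ and viewed, at most 10 in all, crops included, and the job is handed in when it is done.

Besides the shell and the picture viewer there is one more tool, called after "Emit:" as name(argument=value, ...) on one line, values as JSON. step_arm: Moves the arm, as the interface text tells. Its arguments: {"type":"object","properties":{"commands":{"type":"array"},"force":{"type":"number"}},"required":["commands"]}

```bash
mkdir -p pics
cat > h.py <<'E'
from plant import *
import numpy as np, cv2
from scipy.spatial.transform import Rotation as R
def rot(c):
    a=np.array(c["attitude"],float)
    return a if a.shape==(3,3) else R.from_quat(a).as_matrix()
def K(c): return np.array([[c["fx"],0,c["cx"]],[0,c["fy"],c["cy"]],[0,0,1.]])
def rays(c,uv):
    u=cv2.undistortPoints(np.array(uv,float).reshape(-1,1,2),K(c),np.array(c["distortion"],float)).reshape(-1,2)
    return np.c_[u[:,0],-u[:,1],-np.ones(len(u))]
def onplane(c,uv,z):
    d=rays(c,uv)@rot(c).T; e=np.array(c["eye"],float)
    return e+d*((z-e[2])/d[:,2])[:,None]
def cloud(c):
    v,u=np.mgrid[0:480,0:640]; d=rays(c,np.c_[u.ravel(),v.ravel()])
    z=c["z_map"].ravel()
    p=(d*z[:,None])@rot(c).T+np.array(c["eye"],float); p[z==0]=np.nan
    return p.reshape(480,640,3)
def save(c,n): cv2.imwrite("pics/"+n+".png",c["color"][:,:,::-1])
E
python3 - <<'E'
from h import *
import pickle
for n in("top","side"):
    c=read_camera(n); save(c,n+"0"); pickle.dump(c,open(n+"0.pkl","wb")); print(n,c["eye"],c["attitude"],c["fx"])
print(get_state())
E
```

```text
top [0.22975443 0.01859513 1.48232726] [-0.06837155  0.07233785  0.70430471 -0.70288508] 611.3705994099472
side [-0.04253377 -0.67549782  0.75992191] [ 0.40742413 -0.14782444 -0.32045708  0.84229494] 435.37418604747904
{'time': 0.1, 'qpos': array([ 1.07798825e+00,  2.87098901e-01,  1.57804852e+00,  2.89782367e-05,
        1.27862918e+00, -1.49978056e-01]), 'dq': array([ 0.00087521, -0.00201217, -0.00248858,  0.00233677,  0.00049737,
       -0.00017441]), 'joint_efforts': array([ 4.29353004e-04, -4.07294905e+01, -2.93699473e+01, -1.53712535e-04,
        3.39228369e-03, -1.54835999e-05]), 'eef_pos': array([0.2265797 , 0.63522288, 0.24406123]), 'tcp_rot': array([ 1.70580819e-01,  9.85343083e-01, -1.03168038e-03, -3.58102801e-04]), 'contact_force': array([-0.43583292,  0.32718478,  0.19523788]), 'wrist_torque': array([ 0.00720629, -0.02194313, -0.07941979]), 'finger_force': 0.0, 'opening': 1.0006453974689211}
```

View pics/top0.png

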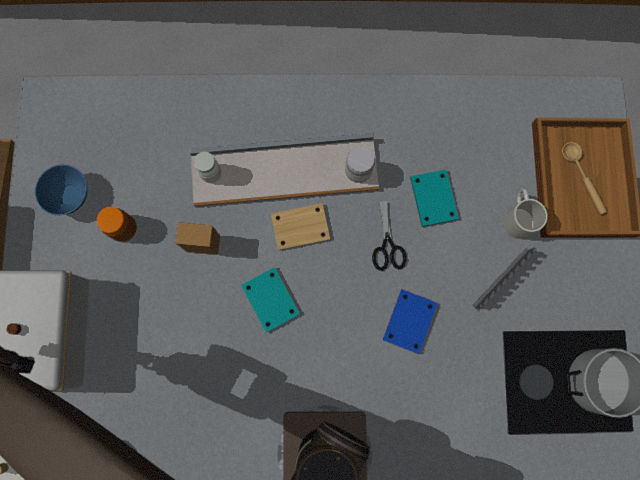

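View pics/side0.png

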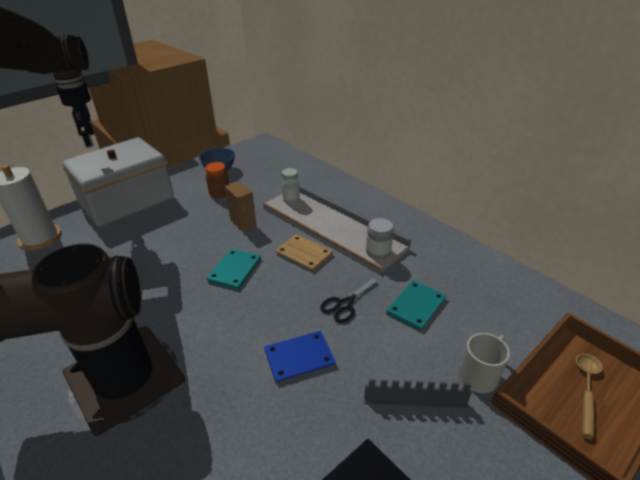

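Top picture: the board (wood, 4 dark pads) is at about (301,227), the step's front nosing runs from (195,204) to (379,188), the salt box is at (197,237) and the scissors at (388,240). In the side picture the board is at about (305,252).

```bash
cat > m.py <<'E'
from h import *
import pickle
def boardmask(c,roi):
    h=cv2.cvtColor(c["color"],cv2.COLOR_RGB2HSV)
    m=cv2.inRange(h,(10,60,70),(30,255,255)); k=np.zeros_like(m); x0,y0,x1,y1=roi; k[y0:y1,x0:x1]=m[y0:y1,x0:x1]
    k=cv2.morphologyEx(k,cv2.MORPH_CLOSE,np.ones((7,7)))
    cs=cv2.findContours(k,0,cv2.CHAIN_APPROX_NONE)[0]
    return max(cs,key=cv2.contourArea).reshape(-1,2)
E
python3 - <<'E'
from m import *
np.set_printoptions(precision=4,suppress=True)
for n,roi in(("top",(262,200,340,256)),("side",(268,228,340,276))):
    c=pickle.load(open(n+"0.pkl","rb"))
    k=boardmask(c,roi); P=onplane(c,k,0.014)
    r=cv2.minAreaRect((P[:,:2]*1000).astype(np.float32)); print(n,len(k),r)
    print(cv2.boxPoints(r))
    C=cloud(c); x0,y0,x1,y1=roi
    mm=np.zeros((480,640),np.uint8); cv2.drawContours(mm,[k.reshape(-1,1,2)],-1,1,-1)
    mm=cv2.erode(mm,np.ones((5,5))); q=C[mm>0]; print("depth z",np.nanmedian(q,0))
# step
c=pickle.load(open("top0.pkl","rb")); C=cloud(c)
ok=(C[...,2]>0.011)&(C[...,2]<0.026)&(C[...,0]>.5)&(C[...,0]<.85)
col=[]
h=cv2.cvtColor(c["color"],cv2.COLOR_RGB2HSV)
for u in range(225,340,8):
    # wooden nosing rows / top light
    print(u,[(v,tuple(int(t) for t in h[v,u]),round(float(C[v,u,2]),3)) for v in range(190,206,2)] if u in(225,305) else "") if u in(225,305) else None
    print(u,[(v,int(h[v,u,2]),round(float(C[v,u,2]),3)) for v in range(136,156,2)]) if u in(225,305) else None
E
```

```text
top 172 ((537.1005859375, 57.41187286376953), (93.68052673339844, 130.9874725341797), 11.727534294128418)
[[477.926  112.0178]
 [504.5502 -16.2353]
 [596.2752   2.806 ]
 [569.6509 131.0591]]
depth z [0.5368 0.0576 0.0146]
side 161 ((558.88720703125, 57.38233184814453), (141.6502685546875, 136.2158660888672), 11.228889465332031)
[[476.1553 110.3948]
 [502.6805 -23.2135]
 [641.6191   4.3699]
 [615.094  137.9782]]
depth z [0.5427 0.0492 0.0147]
225 [(190, (12, 17, 154), 0.021), (192, (7, 15, 154), 0.018), (194, (15, 14, 149), 0.016), (196, (19, 19, 150), 0.019), (198, (13, 12, 151), 0.022), (200, (15, 143, 116), 0.025), (202, (16, 162, 99), 0.02), (204, (107, 29, 62), 0.004)]
225 [(136, 115, -0.006), (138, 116, 0.003), (140, 117, 0.005), (142, 113, -0.002), (144, 116, -0.001), (146, 115, 0.042), (148, 109, 0.04), (150, 71, 0.033), (152, 41, 0.024), (154, 150, 0.02)]
305 [(190, (5, 10, 151), 0.019), (192, (15, 35, 144), 0.022), (194, (14, 160, 118), 0.013), (196, (75, 17, 61), 0.011), (198, (101, 18, 114), 0.002), (200, (103, 19, 118), 0.003), (202, (98, 18, 114), 0.004), (204, (114, 11, 120), -0.003)]
305 [(136, 113, -0.003), (138, 110, 0.004), (140, 110, 0.034), (142, 117, 0.042), (144, 42, 0.033), (146, 103, 0.025), (148, 152, 0.025), (150, 153, 0.02), (152, 154, 0.019), (154, 149, 0.022)]
```

```bash
cat > step.py <<'E'
from m import *
np.set_printoptions(precision=4,suppress=True)
c=pickle.load(open("top0.pkl","rb")); h=cv2.cvtColor(c["color"],cv2.COLOR_RGB2HSV)
us=[u for u in range(200,375,3)]
lo=[];up=[];uv=[];ub=[]
for u in us:
    br=[v for v in range(183,210) if h[v,u,1]>80 and 8<h[v,u,0]<25]
    br=[v for v in br if v<(204-16*(u-195)/184)+4]
    if br: lo.append((u,max(br)+.5))
    dk=[v for v in range(135,160) if h[v,u,2]<80]
    if dk and 225<u<340: ub.append((u,max(dk)+.5)); uv.append((u,min(dk)-.5))
def line(p,z):
    P=onplane(c,p,z)[:,:2]
    for _ in range(3):
        a=np.polyfit(P[:,1],P[:,0],1); r=P[:,0]-np.polyval(a,P[:,1]); P=P[abs(r)<max(.002,2*r.std())]
    return a,r.std()
for nm,p,z in(("front",lo,.014),("upfoot",ub,.018),("uptop",uv,.038)):
    a,s=line(p,z); print(nm,"x=%.4f%+.4f y"%(a[1],a[0]),"yaw deg",-np.degrees(np.arctan(a[0])),s)
C=cloud(c)
e=onplane(c,[(192,203),(380,189)],.018); print("ends",e)
# bystanders
for nm,z,px in(("salt",.12,[(178,222),(178,245),(208,252),(219,226)]),("sciss",.005,[(384,202),(374,269),(405,268)]),("pepper",.1,[(205,160)]),("tin",.09,[(361,157)])):
    print(nm,onplane(c,px,z)[:,:2].round(3).tolist())
E
python3 step.py; cp pics/side0.png /tmp; python3 -c "
import cv2;a=cv2.imread('pics/side0.png')[150:310,200:430];cv2.imwrite('pics/sidecrop.png',cv2.resize(a,None,fx=3,fy=3,interpolation=2))"
```

```text
front x=0.6188-0.0917 y yaw deg 5.2382076344601645 0.0007586722521195562
upfoot x=0.7469-0.0890 y yaw deg 5.0882825582656235 0.0007731767250450927
uptop x=0.7478-0.0920 y yaw deg 5.257447451920293 0.0007510801480091244
ends [[ 0.5949  0.3247  0.018 ]
 [ 0.63   -0.1405  0.018 ]]
salt [[0.525, 0.334], [0.472, 0.331], [0.455, 0.263], [0.515, 0.239]]
sciss [[0.6, -0.151], [0.432, -0.123], [0.434, -0.199]]
pepper [[0.679, 0.281]]
tin [[0.689, -0.089]]
```

View pics/sidecrop.png

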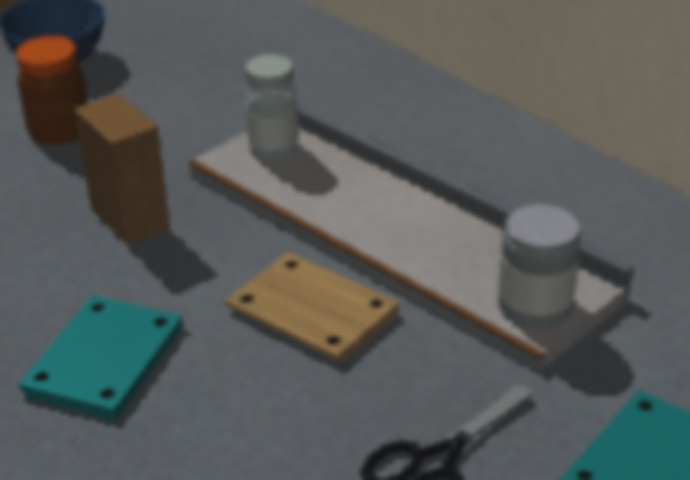

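The step's depth between the two fitted lines is 127.5 mm (given: 128) at 5.2° yaw. The board measures 94×131 mm with its top at 14.6 mm, so the measurements are consistent. I'll approach with the fingers open and the tool's −x along the push direction.

Emit:
step_arm(commands=[{"gripper": -1, "z": 25, "spin": -8.3}, {"gripper": -1, "z": 25, "spin": -8.3}, {"gripper": -1, "z": 25, "spin": -8.3}, {"gripper": -1, "x": -14, "y": -46}, {"gripper": -1, "x": -14, "y": -46}, {"gripper": -1, "x": -14, "y": -46}, {"gripper": -1, "x": -14, "y": -46}, {"gripper": -1, "x": -14, "y": -46}, {"gripper": -1, "x": -14, "y": -46}, {"gripper": -1, "x": -14, "y": -46}])

```text
invalid input
```

Emit:
step_arm(commands=[{"gripper": -1, "x": -14, "y": -46}, {"gripper": -1, "x": -14, "y": -46}, {"gripper": -1, "x": -14, "y": -46}, {"gripper": -1, "x": -14, "y": -46}, {"gripper": -1, "x": -14, "y": -46}, {"gripper": -1, "x": -13, "y": -46}, {"gripper": -1, "z": 40}, {"gripper": -1, "z": 30}, {"gripper": -1, "z": 20}, {"gripper": -1}])

```text
invalid input
```

```bash
cat > s.py <<'E'
from h import *
np.set_printoptions(precision=4,suppress=True)
s=get_state(); p=s["eef_pos"]; r=R.from_quat(s["tcp_rot"]).as_matrix(); f=s["contact_force"]
d=np.array([.9958,.0913]); l=np.array([-.0913,.9958])
print("t",s["time"],"pos",p,"s rel front mm %.1f l %.1f"%((p[:2]@d-.6162)*1000,p[:2]@l*1000),"xang",np.degrees(np.arctan2(r[1,0],r[0,0])),"tilt",r[2,2],"F",f,s["opening"],s["qpos"])
E
python3 s.py
```

```text
t 0.1 pos [0.2266 0.6352 0.2441] s rel front mm -332.6 l 611.9 xang 160.35678469831242 tilt -0.9999976147959736 F [-0.4358  0.3272  0.1952] 1.0006453974689211 [ 1.078   0.2871  1.578   0.      1.2786 -0.15  ]
```

The call was refused, so I'll give every key in each row, plus the force.

Emit:
step_arm(commands=[{"gripper": -1, "x": 0, "y": 0, "z": 25, "spin": -8.3}, {"gripper": -1, "x": 0, "y": 0, "z": 25, "spin": -8.3}, {"gripper": -1, "x": 0, "y": 0, "z": 25, "spin": -8.3}, {"gripper": -1, "x": -14, "y": -46, "z": 0, "spin": 0}, {"gripper": -1, "x": -14, "y": -46, "z": 0, "spin": 0}, {"gripper": -1, "x": -14, "y": -46, "z": 0, "spin": 0}, {"gripper": -1, "x": -14, "y": -46, "z": 0, "spin": 0}, {"gripper": -1, "x": -14, "y": -46, "z": 0, "spin": 0}, {"gripper": -1, "x": -14, "y": -46, "z": 0, "spin": 0}, {"gripper": -1, "x": -14, "y": -46, "z": 0, "spin": 0}], force=40)

```text
time: 1.1
eef_pos: [0.354, 0.3222, 0.17]
tcp_rot: [-0.046, 0.999, -0.0, -0.0]
contact_force: [0.3, -0.3, -0.2]
opening: 1.002
finger_force: 0.0
```

```bash
python3 s.py
```

```text
t 1.1 pos [0.354  0.3222 0.17  ] s rel front mm -234.3 l 288.5 xang -174.70988466417103 tilt -0.9999999276017213 F [ 0.3264 -0.2652 -0.154 ] 1.0019842933771745 [ 0.5261 -0.076   2.115  -0.0001  1.1029 -1.137 ]
```

Emit:
step_arm(commands=[{"gripper": -1, "x": -14, "y": -46.5, "z": 0, "spin": 0}, {"gripper": -1, "x": -14, "y": -46.5, "z": 0, "spin": 0}, {"gripper": -1, "x": -14, "y": -46.5, "z": 0, "spin": 0}, {"gripper": -1, "x": -14, "y": -46.5, "z": 0, "spin": 0}, {"gripper": -1, "x": -14, "y": -46.5, "z": 0, "spin": 0}, {"gripper": -1, "x": -12, "y": -47, "z": 0, "spin": 0}, {"gripper": -1, "x": 0, "y": 0, "z": 45, "spin": 0}, {"gripper": -1, "x": 0, "y": 0, "z": 45, "spin": 0}, {"gripper": -1, "x": 0, "y": 0, "z": 45, "spin": 0}, {"gripper": -1, "x": 0, "y": 0, "z": 10, "spin": 0}])

```text
time: 2.1
eef_pos: [0.4564, 0.0534, 0.0202]
tcp_rot: [-0.046, 0.999, 0.001, -0.006]
contact_force: [-0.9, 0.6, -0.2]
opening: 1.003
finger_force: 0.0
```

Emit:
step_arm(commands=[{"gripper": -1, "x": 0, "y": 0, "z": 3, "spin": 0}, {"gripper": -1, "x": 0, "y": 0, "z": 3, "spin": 0}, {"gripper": -1, "x": 0, "y": 0, "z": 2, "spin": 0}, {"gripper": -1, "x": 0, "y": 0, "z": 2, "spin": 0}, {"gripper": -1, "x": 0, "y": 0, "z": 0, "spin": 0}, {"gripper": -1, "x": 0, "y": 0, "z": 0, "spin": 0}, {"gripper": -1, "x": 0, "y": 0, "z": 0, "spin": 0}, {"gripper": -1, "x": 0, "y": 0, "z": 0, "spin": 0}, {"gripper": -1, "x": 0, "y": 0, "z": 0, "spin": 0}, {"gripper": -1, "x": 0, "y": 0, "z": 0, "spin": 0}])

```text
time: 3.1
eef_pos: [0.4612, 0.0533, 0.0153]
tcp_rot: [-0.046, 0.999, 0.0, -0.0]
contact_force: [0.1, -0.6, 0.1]
opening: 0.997
finger_force: 0.0
```

```bash
python3 s.py
python3 - <<'E'
from h import *
c=read_camera("side"); a=c["color"][150:310,200:430,::-1]; cv2.imwrite("pics/s1.png",cv2.resize(a,None,fx=3,fy=3,interpolation=2))
E
```

```text
t 3.1 pos [0.4612 0.0533 0.0153] s rel front mm -152.1 l 10.9 xang -174.74291219425808 tilt -0.9999999961582815 F [ 0.1367 -0.6189  0.14  ] 0.9971204300536438 [-0.1041  0.1614  2.2143  0.      0.7659 -1.7667]
```

View pics/s1.png

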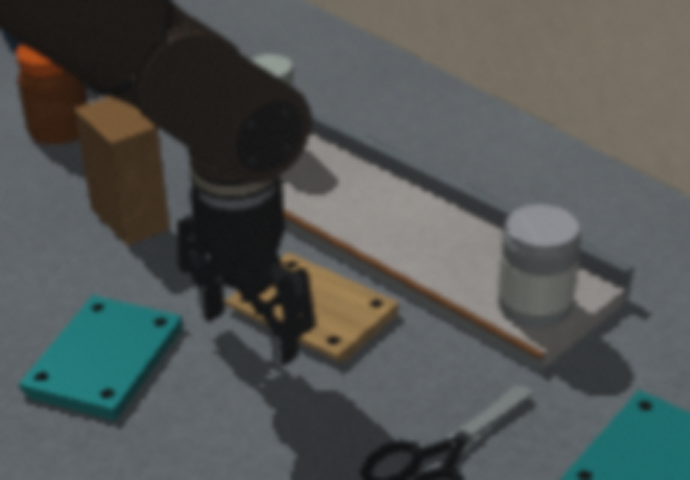

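The fingers stand just behind the board's near edge, at about (210,300) and (287,350) in this crop, clear of it. I'll lower them gently to about 4 mm.

Emit:
step_arm(commands=[{"gripper": -1, "x": 0, "y": 0, "z": 2, "spin": 0}, {"gripper": -1, "x": 0, "y": 0, "z": 2, "spin": 0}, {"gripper": -1, "x": 0, "y": 0, "z": 2, "spin": 0}, {"gripper": -1, "x": 0, "y": 0, "z": 2, "spin": 0}, {"gripper": -1, "x": 0, "y": 0, "z": 2, "spin": 0}, {"gripper": -1, "x": 0, "y": 0, "z": 1, "spin": 0}, {"gripper": -1, "x": 0, "y": 0, "z": 0, "spin": 0}, {"gripper": -1, "x": 0, "y": 0, "z": 0, "spin": 0}, {"gripper": -1, "x": 0, "y": 0, "z": 0, "spin": 0}, {"gripper": -1, "x": 0, "y": 0, "z": 0, "spin": 0}])

```text
time: 4.15
eef_pos: [0.4613, 0.0532, 0.0044]
tcp_rot: [-0.046, 0.999, -0.0, 0.0]
contact_force: [-0.3, -0.4, 0.5]
opening: 1.003
finger_force: 0.0
```

Emit:
step_arm(commands=[{"gripper": -1, "x": -6, "y": 0, "z": 0, "spin": 0}, {"gripper": -1, "x": -6, "y": 0, "z": 0, "spin": 0}, {"gripper": -1, "x": -6, "y": 0, "z": 0, "spin": 0}, {"gripper": -1, "x": -6, "y": 0, "z": 0, "spin": 0}, {"gripper": -1, "x": -6, "y": 0, "z": 0, "spin": 0}, {"gripper": -1, "x": -5, "y": 0, "z": 0, "spin": 0}, {"gripper": -1, "x": -4, "y": 0, "z": 0, "spin": 0}, {"gripper": -1, "x": -3, "y": 0, "z": 0, "spin": 0}, {"gripper": -1, "x": -2, "y": 0, "z": 0, "spin": 0}, {"gripper": -1, "x": 0, "y": 0, "z": 0, "spin": 0}])

```text
time: 5.15
eef_pos: [0.5055, 0.0573, 0.0044]
tcp_rot: [-0.046, 0.999, -0.0, 0.0]
contact_force: [0.3, -0.0, 0.0]
opening: 0.998
finger_force: 0.0
```

```bash
python3 s.py
python3 - <<'E'
from h import *
c=read_camera("side"); a=c["color"][150:310,200:430,::-1]; cv2.imwrite("pics/s2.png",cv2.resize(a,None,fx=3,fy=3,interpolation=2))
E
```

```text
t 5.15 pos [0.5055 0.0573 0.0044] s rel front mm -107.6 l 10.9 xang -174.74313452241245 tilt -0.9999996875136324 F [ 0.2757 -0.0176  0.0368] 0.9981722282987187 [-0.0869  0.2682  2.1098  0.      0.7628 -1.7494]
```

View pics/s2.png

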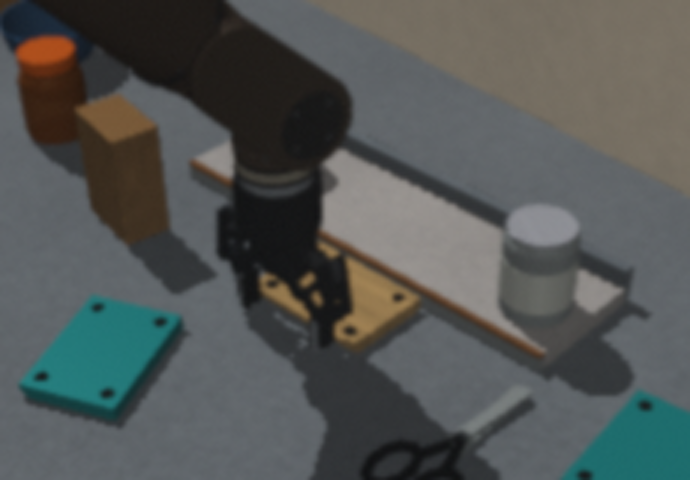

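The board now lies square to the step with its far edge close to the nosing, and both fingers are behind it at (248,295) and (325,335). I'll press on.

Emit:
step_arm(commands=[{"gripper": -1, "x": -1.5, "y": 0, "z": 0, "spin": 0}, {"gripper": -1, "x": -1.5, "y": 0, "z": 0, "spin": 0}, {"gripper": -1, "x": -1, "y": 0, "z": 0, "spin": 0}, {"gripper": -1, "x": -1, "y": 0, "z": 0, "spin": 0}, {"gripper": -1, "x": -1, "y": 0, "z": 0, "spin": 0}, {"gripper": -1, "x": -1, "y": 0, "z": 0, "spin": 0}, {"gripper": -1, "x": 0, "y": 0, "z": 0, "spin": 0}, {"gripper": -1, "x": 0, "y": 0, "z": 0, "spin": 0}, {"gripper": -1, "x": 0, "y": 0, "z": 0, "spin": 0}, {"gripper": -1, "x": 0, "y": 0, "z": 0, "spin": 0}])

```text
time: 6.2
eef_pos: [0.5097, 0.0579, 0.0039]
tcp_rot: [-0.046, 0.999, 0.0, -0.003]
contact_force: [-7.9, -1.0, 5.9]
opening: 1.003
finger_force: 3.8
```

```bash
python3 s.py
```

```text
t 6.2 pos [0.5097 0.0579 0.0039] s rel front mm -103.3 l 11.1 xang -174.72506352716562 tilt -0.9999795341169644 F [-7.8637 -1.0028  5.9098] 1.0029132774492204 [-0.0846  0.28    2.0955 -0.001   0.7724 -1.7467]
```

Contact came at s = −103.3 mm, as predicted, with an 8 N press. Next, the fingers rise along the edge's arc while pressing.

Emit:
step_arm(commands=[{"gripper": -1, "x": -1, "y": 0, "z": -2, "spin": 0}, {"gripper": -1, "x": -0.5, "y": 0, "z": -4, "spin": 0}, {"gripper": -1, "x": -0.5, "y": 0, "z": -4.5, "spin": 0}, {"gripper": -1, "x": -0.5, "y": 0, "z": -4.5, "spin": 0}, {"gripper": -1, "x": -0.8, "y": 0, "z": -4.5, "spin": 0}, {"gripper": -1, "x": -1, "y": 0, "z": -4.5, "spin": 0}, {"gripper": -1, "x": -1.2, "y": 0, "z": -4.5, "spin": 0}, {"gripper": -1, "x": 0, "y": 0, "z": 0, "spin": 0}, {"gripper": -1, "x": 0, "y": 0, "z": 0, "spin": 0}, {"gripper": -1, "x": 0, "y": 0, "z": 0, "spin": 0}])

```text
time: 7.2
eef_pos: [0.5123, 0.0583, 0.0304]
tcp_rot: [-0.046, 0.999, 0.0, -0.007]
contact_force: [-9.8, -2.6, 1.7]
opening: 0.999
finger_force: 5.2
```

```bash
python3 s.py
python3 - <<'E'
from h import *
c=read_camera("side"); a=c["color"][150:310,200:430,::-1]; cv2.imwrite("pics/s3.png",cv2.resize(a,None,fx=3,fy=3,interpolation=2))
E
```

```text
t 7.2 pos [0.5123 0.0583 0.0304] s rel front mm -100.8 l 11.2 xang -174.72012434141124 tilt -0.9999078424234024 F [-9.7935 -2.6246  1.7321] 0.9990956467796166 [-0.083   0.2368  2.0838 -0.0021  0.8345 -1.7446]
```

View pics/s3.png

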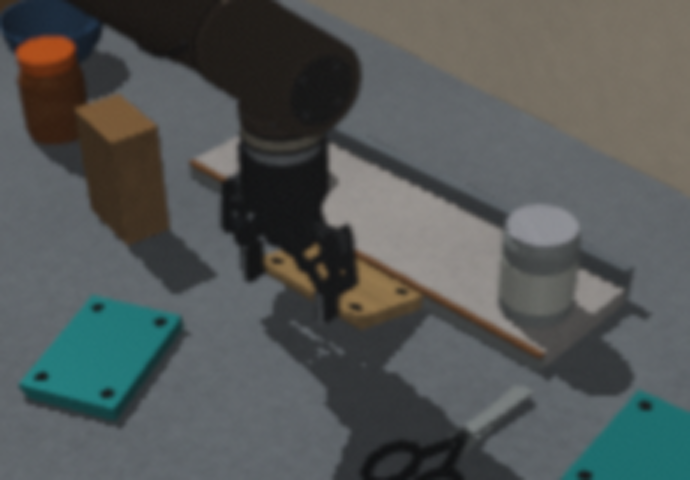

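The near edge is up about 17° and the press is holding. I'll continue on the arc to about 60°.

Emit:
step_arm(commands=[{"gripper": -1, "x": -1.3, "y": 0, "z": -5, "spin": 0}, {"gripper": -1, "x": -2.6, "y": 0, "z": -6, "spin": 0}, {"gripper": -1, "x": -3.2, "y": 0, "z": -5, "spin": 0}, {"gripper": -1, "x": -3.9, "y": 0, "z": -4, "spin": 0}, {"gripper": -1, "x": -4.5, "y": 0, "z": -4, "spin": 0}, {"gripper": -1, "x": -5, "y": 0, "z": -3, "spin": 0}, {"gripper": -1, "x": -4.6, "y": 0, "z": -3, "spin": 0}, {"gripper": -1, "x": -5, "y": 0, "z": -3, "spin": 0}, {"gripper": -1, "x": -5, "y": 0, "z": -3, "spin": 0}, {"gripper": -1, "x": 0, "y": 0, "z": 0, "spin": 0}])

```text
time: 8.25
eef_pos: [0.5492, 0.0615, 0.0694]
tcp_rot: [-0.046, 0.999, -0.0, -0.004]
contact_force: [-0.6, -0.2, 0.7]
opening: 0.998
finger_force: 0.7
```

```bash
python3 s.py
python3 - <<'E'
from h import *
c=read_camera("side"); a=c["color"][150:310,200:430,::-1]; cv2.imwrite("pics/s4.png",cv2.resize(a,None,fx=3,fy=3,interpolation=2))
E
```

```text
t 8.25 pos [0.5492 0.0615 0.0694] s rel front mm -63.7 l 11.1 xang -174.73672818552686 tilt -0.999966760356749 F [-0.566  -0.1861  0.6972] 0.9982010557121475 [-0.0717  0.2384  1.9897 -0.0012  0.9216 -1.7336]
```

View pics/s4.png

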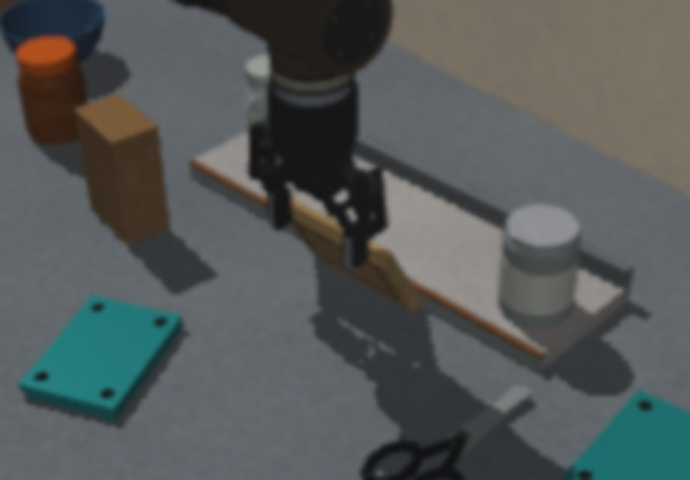

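The board stands at about 61° with its foot in the corner by the nosing. I'll push it on past vertical.

Emit:
step_arm(commands=[{"gripper": -1, "x": -4, "y": 0, "z": -1, "spin": 0}, {"gripper": -1, "x": -5, "y": 0, "z": -1, "spin": 0}, {"gripper": -1, "x": -5, "y": 0, "z": -1, "spin": 0}, {"gripper": -1, "x": -5, "y": 0, "z": 0, "spin": 0}, {"gripper": -1, "x": -5, "y": 0, "z": 0, "spin": 0}, {"gripper": -1, "x": -5, "y": 0, "z": 0, "spin": 0}, {"gripper": -1, "x": -5, "y": 0, "z": 0, "spin": 0}, {"gripper": -1, "x": -5, "y": 0, "z": 0, "spin": 0}, {"gripper": -1, "x": -5, "y": 0, "z": 0, "spin": 0}, {"gripper": -1, "x": -5, "y": 0, "z": 0, "spin": 0}])

```text
time: 9.3
eef_pos: [0.6016, 0.0662, 0.0718]
tcp_rot: [-0.046, 0.999, 0.0, 0.0]
contact_force: [0.6, -0.1, 0.6]
opening: 0.997
finger_force: 0.0
```

Emit:
step_arm(commands=[{"gripper": -1, "x": -5, "y": 0, "z": 0, "spin": 0}, {"gripper": -1, "x": -5, "y": 0, "z": 0, "spin": 0}, {"gripper": -1, "x": -5, "y": 0, "z": 0, "spin": 0}, {"gripper": -1, "x": -5, "y": 0, "z": 0, "spin": 0}, {"gripper": -1, "x": -5, "y": 0, "z": 0, "spin": 0}, {"gripper": -1, "x": -5, "y": 0, "z": 0, "spin": 0}, {"gripper": -1, "x": 0, "y": 0, "z": 0, "spin": 0}, {"gripper": -1, "x": 0, "y": 0, "z": 0, "spin": 0}, {"gripper": -1, "x": 0, "y": 0, "z": 0, "spin": 0}, {"gripper": -1, "x": 0, "y": 0, "z": 0, "spin": 0}])

```text
time: 10.3
eef_pos: [0.6309, 0.0689, 0.0718]
tcp_rot: [-0.046, 0.999, -0.0, -0.0]
contact_force: [1.0, -0.1, -0.0]
opening: 0.998
finger_force: 0.0
```

```bash
python3 s.py
python3 - <<'E'
from h import *
c=read_camera("side"); a=c["color"][150:310,200:430,::-1]; cv2.imwrite("pics/s5.png",cv2.resize(a,None,fx=3,fy=3,interpolation=2))
E
```

```text
t 10.3 pos [0.6309 0.0689 0.0718] s rel front mm 18.3 l 11.0 xang -174.7398717160861 tilt -0.9999999605164499 F [ 1.0344 -0.0513 -0.0379] 0.9983068045681923 [-0.0509  0.3888  1.7884 -0.      0.9647 -1.7135]
```

View pics/s5.png

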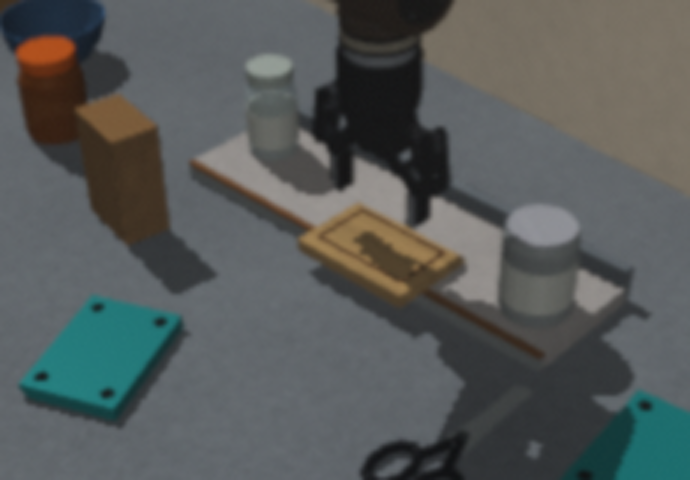

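The board has flipped: the groove line is up, and it lies over the nosing at (380,255) in this crop with a large overhang. Next I'll measure its pose.

```bash
cat > b.py <<'E'
from m import *
np.set_printoptions(precision=4,suppress=True)
d=np.array([.9958,.0913]); l=np.array([-.0913,.9958])
for n in("side","top"):
    c=read_camera(n); C=cloud(c); h=cv2.cvtColor(c["color"],cv2.COLOR_RGB2HSV)
    s=C[...,:2]@d-.6162; t=C[...,:2]@l
    m=(h[...,0]>10)&(h[...,0]<30)&(h[...,1]>60)&(h[...,2]>55)&(abs(t-.01)<.1)&(s>-.08)&(s<.14)&(C[...,2]>.004)&(C[...,2]<.1)
    m&=~((abs(s)<.012)&(C[...,2]<.024))
    m=cv2.morphologyEx(m.astype(np.uint8),cv2.MORPH_OPEN,np.ones((3,3)))
    cc=max(cv2.findContours(m,0,1)[0],key=cv2.contourArea); m[:]=0; cv2.drawContours(m,[cc],-1,1,-1)
    k=m>0; k&=np.isfinite(C[...,2]); A=np.c_[s[k],t[k],np.ones(k.sum())]
    z=C[...,2][k]; co=np.linalg.lstsq(A,z,rcond=None)[0]; print(n,k.sum(),"z fit slope s,t deg",np.degrees(np.arctan(co[:2])),"median z",np.median(z))
    P=onplane(c,cc.reshape(-1,2),.032)[:,:2]; q=np.c_[P@d-.6162,P@l]*1000
    print(cv2.minAreaRect(q.astype(np.float32)), "s",q[:,0].min(),q[:,0].max(),"l",q[:,1].min(),q[:,1].max())
save(c,"topb")
E
python3 b.py
```

```text
side 997 z fit slope s,t deg [2.2777 0.8102] median z 0.032575383220485254
((4.954460144042969, -3.5294342041015625), (141.42601013183594, 98.44692993164062), 89.9566650390625) s -44.315186748290934 54.18224715778219 l -74.25503155602044 67.17071606248145
top 289 z fit slope s,t deg [2.3395 1.1998] median z 0.03272360980229472
((-1.3730964660644531, -44.11868667602539), (36.66361618041992, 70.90803527832031), 84.77645111083984) s -35.677051077592004 33.8089814738558 l -60.743424095203686 -22.63626517638456
```

It is flat (z ≈ 32.5 mm), with its leading edge about 54 mm onto the step and the rear edge at about −38 mm. I'll go back over it and come down behind the rear edge.

Emit:
step_arm(commands=[{"gripper": -1, "x": 15, "y": 0, "z": -4, "spin": 0}, {"gripper": -1, "x": 20, "y": -3, "z": 0, "spin": 0}, {"gripper": -1, "x": 20, "y": -3, "z": 0, "spin": 0}, {"gripper": -1, "x": 20, "y": -2, "z": 0, "spin": 0}, {"gripper": -1, "x": 13, "y": 0, "z": 0, "spin": 0}, {"gripper": -1, "x": 0, "y": 0, "z": 15, "spin": 0}, {"gripper": -1, "x": 0, "y": 0, "z": 20, "spin": 0}, {"gripper": -1, "x": 0, "y": 0, "z": 12, "spin": 0}, {"gripper": -1, "x": 0, "y": 0, "z": 5, "spin": 0}, {"gripper": -1, "x": 0, "y": 0, "z": 0, "spin": 0}])

```text
time: 11.45
eef_pos: [0.5438, 0.0529, 0.0226]
tcp_rot: [-0.046, 0.999, 0.0, -0.001]
contact_force: [0.5, 0.2, -0.0]
opening: 1.0
finger_force: 0.0
```

```bash
python3 s.py
python3 - <<'E'
from h import *
c=read_camera("side"); a=c["color"][150:310,200:430,::-1]; cv2.imwrite("pics/s6.png",cv2.resize(a,None,fx=3,fy=3,interpolation=2))
E
```

```text
t 11.45 pos [0.5438 0.0529 0.0226] s rel front mm -69.9 l 3.1 xang -174.73818841006033 tilt -0.9999976032310138 F [ 0.4543  0.1541 -0.0191] 0.9999692558551224 [-0.0887  0.3037  2.0167  0.      0.8234 -1.7513]
```

View pics/s6.png

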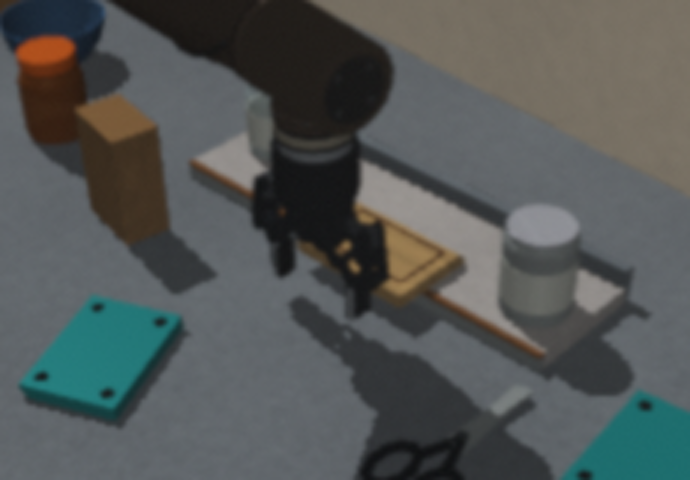

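The fingers stand behind the board's rear edge, clear of it and slightly left of its middle. I'll shift right 7 mm and push.

Emit:
step_arm(commands=[{"gripper": -1, "x": 0, "y": -7, "z": 0, "spin": 0}, {"gripper": -1, "x": -6, "y": 0, "z": 0, "spin": 0}, {"gripper": -1, "x": -5, "y": 0, "z": 0, "spin": 0}, {"gripper": -1, "x": -5, "y": 0, "z": 0, "spin": 0}, {"gripper": -1, "x": -5, "y": 0, "z": 0, "spin": 0}, {"gripper": -1, "x": -6, "y": 0, "z": 0, "spin": 0}, {"gripper": -1, "x": -6, "y": 0, "z": 0, "spin": 0}, {"gripper": -1, "x": -6, "y": 0, "z": 0, "spin": 0}, {"gripper": -1, "x": -6, "y": 0, "z": 0, "spin": 0}, {"gripper": -1, "x": -6, "y": 0, "z": 0, "spin": 0}])

```text
time: 12.5
eef_pos: [0.596, 0.0507, 0.0237]
tcp_rot: [-0.046, 0.999, 0.0, -0.0]
contact_force: [-1.3, 0.3, 0.9]
opening: 0.999
finger_force: 0.7
```

Emit:
step_arm(commands=[{"gripper": -1, "x": -6, "y": 0, "z": 0, "spin": 0}, {"gripper": -1, "x": -6, "y": 0, "z": 0, "spin": 0}, {"gripper": -1, "x": -6, "y": 0, "z": 0, "spin": 0}, {"gripper": -1, "x": -6, "y": 0, "z": 0, "spin": 0}, {"gripper": -1, "x": -5, "y": 0, "z": 0, "spin": 0}, {"gripper": -1, "x": -4, "y": 0, "z": 0, "spin": 0}, {"gripper": -1, "x": -3, "y": 0, "z": 0, "spin": 0}, {"gripper": -1, "x": -2, "y": 0, "z": 0, "spin": 0}, {"gripper": -1, "x": 0, "y": 0, "z": 0, "spin": 0}, {"gripper": -1, "x": 0, "y": 0, "z": 0, "spin": 0}])

```text
time: 13.5
eef_pos: [0.6337, 0.054, 0.024]
tcp_rot: [-0.046, 0.999, -0.0, 0.0]
contact_force: [0.3, -0.4, -0.5]
opening: 1.001
finger_force: 0.0
```

```bash
python3 s.py
```

```text
t 13.5 pos [0.6337 0.054  0.024 ] s rel front mm 19.8 l -4.1 xang -174.7470960906034 tilt -0.9999996704121981 F [ 0.2563 -0.3984 -0.4582] 1.0010905547055793 [-0.0743  0.4611  1.7937  0.0001  0.8859 -1.7368]
```

Emit:
step_arm(commands=[{"gripper": -1, "x": -1.5, "y": 0, "z": 0, "spin": 0}, {"gripper": -1, "x": -1.5, "y": 0, "z": 0, "spin": 0}, {"gripper": -1, "x": -1.5, "y": 0, "z": 0, "spin": 0}, {"gripper": -1, "x": -1.5, "y": 0, "z": 0, "spin": 0}, {"gripper": -1, "x": -1, "y": 0, "z": 0, "spin": 0}, {"gripper": -1, "x": -1, "y": 0, "z": 0, "spin": 0}, {"gripper": -1, "x": -1, "y": 0, "z": 0, "spin": 0}, {"gripper": -1, "x": 0, "y": 0, "z": 0, "spin": 0}, {"gripper": -1, "x": 0, "y": 0, "z": 0, "spin": 0}, {"gripper": -1, "x": 0, "y": 0, "z": 0, "spin": 0}])

```text
time: 14.5
eef_pos: [0.6387, 0.0546, 0.0238]
tcp_rot: [-0.046, 0.999, -0.0, -0.006]
contact_force: [-13.7, -1.5, 11.0]
opening: 1.0
finger_force: 6.9
```

```bash
python3 s.py
```

```text
t 14.5 pos [0.6387 0.0546 0.0238] s rel front mm 24.8 l -3.9 xang -174.71678977698244 tilt -0.9999313487230186 F [-13.6686  -1.4942  11.0038] 0.9995046613425671 [-0.0722  0.4755  1.7732 -0.0019  0.9045 -1.7341]
```

It stopped firmly at 24.8 mm (predicted 25), so the board is home. I'll back off and rise.

Emit:
step_arm(commands=[{"gripper": -1, "x": 3, "y": 0, "z": 0, "spin": 0}, {"gripper": -1, "x": 5, "y": 0, "z": 0, "spin": 0}, {"gripper": -1, "x": 15, "y": 0, "z": 0, "spin": 0}, {"gripper": -1, "x": 25, "y": 0, "z": -20, "spin": 0}, {"gripper": -1, "x": 30, "y": 0, "z": -35, "spin": 0}, {"gripper": -1, "x": 30, "y": 0, "z": -35, "spin": 0}, {"gripper": -1, "x": 30, "y": 0, "z": -35, "spin": 0}, {"gripper": -1, "x": 20, "y": 0, "z": -35, "spin": 0}, {"gripper": -1, "x": 0, "y": 0, "z": -30, "spin": 0}, {"gripper": -1, "x": 0, "y": 0, "z": 0, "spin": 0}])

```text
time: 15.5
eef_pos: [0.488, 0.0401, 0.2197]
tcp_rot: [-0.046, 0.999, -0.001, 0.006]
contact_force: [0.7, -0.7, 0.7]
opening: 1.001
finger_force: 0.0
```

```bash
python3 b.py; python3 s.py
python3 - <<'E'
from h import *
c=read_camera("side"); a=c["color"][150:310,200:430,::-1]; cv2.imwrite("pics/s7.png",cv2.resize(a,None,fx=3,fy=3,interpolation=2))
E
```

```text
side 949 z fit slope s,t deg [1.718  0.6432] median z 0.03257843623855983
((72.9930419921875, -2.7890090942382812), (142.03863525390625, 99.25395965576172), 89.64478302001953) s 23.249402430098765 123.00401766617652 l -73.60200146830479 67.97247051638236
top 1798 z fit slope s,t deg [-0.854   0.2062] median z 0.03242165521780571
((79.46466827392578, 3.8436126708984375), (93.76365661621094, 130.0880889892578), 0.02125433273613453) s 32.58670488927473 126.34972676450707 l -61.20726884490097 68.88724384331479
t 15.6 pos [0.4858 0.0403 0.2148] s rel front mm -128.7 l -4.2 xang -174.74222582362367 tilt -0.9999936017176179 F [ 0.0982  0.3666 -1.0151] 1.0006599885430694 [-0.1257 -0.1094  2.0583  0.0001  1.1891 -1.7883]
```

View pics/s7.png

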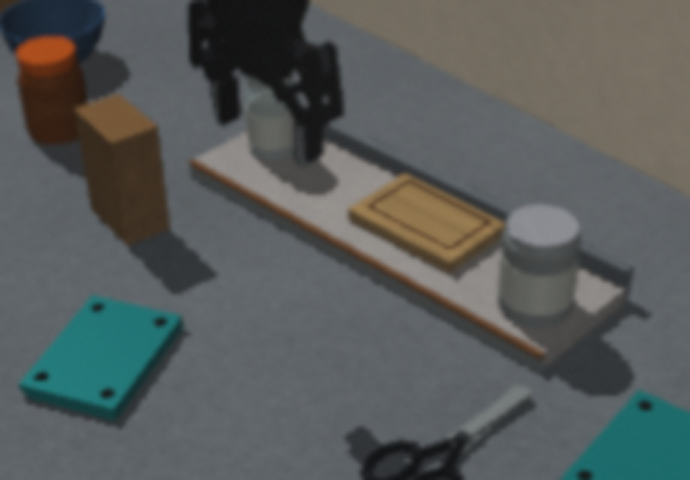

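The board lies flat on the step against the upstand at (428,218), groove up and aligned (0.02°), and the bystanders are where they were. I'll let the arm settle and hand in.

Emit:
step_arm(commands=[{"gripper": -1, "x": 0, "y": 0, "z": 0, "spin": 0}, {"gripper": -1, "x": 0, "y": 0, "z": 0, "spin": 0}, {"gripper": -1, "x": 0, "y": 0, "z": 0, "spin": 0}, {"gripper": -1, "x": 0, "y": 0, "z": 0, "spin": 0}, {"gripper": -1, "x": 0, "y": 0, "z": 0, "spin": 0}, {"gripper": -1, "x": 0, "y": 0, "z": 0, "spin": 0}, {"gripper": -1, "x": 0, "y": 0, "z": 0, "spin": 0}, {"gripper": -1, "x": 0, "y": 0, "z": 0, "spin": 0}, {"gripper": -1, "x": 0, "y": 0, "z": 0, "spin": 0}, {"gripper": -1, "x": 0, "y": 0, "z": 0, "spin": 0}])

```text
time: 16.65
eef_pos: [0.4851, 0.0404, 0.2139]
tcp_rot: [-0.046, 0.999, -0.0, 0.0]
contact_force: [-0.3, 0.4, -0.4]
opening: 1.002
finger_force: 0.0
```

```bash
python3 -c "
from plant import *
print(sign_off())"
```

```text
the job is handed in; nothing more can be done
None
```

I tipped the board against the step, flipped it onto the step groove side up and pushed it flush against the upstand; I handed in at 16.7 s, and no verdict came back.

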